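# Set the air valve, mesh the mortar beater in the bench mixer and hold it home

### The job

Set up the bench mortar mixer for a slow batch (the compressor is off): first turn the lever of its air valve to half open, 45 degrees, midway between across and along the pipe. Then lift the flat beater out of its wooden stand, turn it until its four splines mesh with the cross-shaped drive socket, and push it fully home against the ejector spring so that its collar sits on the socket. Finish while still holding it pressed home, with the valve as you set it and the bowl, mortar disc and cup left where they are.

Things in the scene. Friction and masses are not known exactly. Their poses are not given: they have to be found in the camera images.
- mixer: Fixed bench mixer, drive head tipped back so its socket faces up. Origin under the centre of its dark base plate (190 x 270 x 8 mm), z up. Grey housing 140 x 120 mm, 70 mm high, centred 55 mm to the -y side, with a yoke 95 mm high at its +x side. Air pipe 20 mm thick with brass valve (38 mm): 75 mm to the +y side, along x at 42 mm height, end coupling to -x.
- socket_mouth (a point): Mouth centre of the steel drive socket: a 40 mm square hub, top 110 mm above the table, with a cross-shaped hole; z up, x and y along the two slots (parallel to the square's sides). Slots 10.5 mm wide, 27.4 mm end to end. The geared hub stands at any angle and is stiff: only over 0.5 N m twists it.
- ejector (a joint): Travel (m) of the sprung brass ejector plate inside the socket: 0 = up, its top 14 mm below the mouth; grows as it is pressed down; 0.012 with the beater home, stop at 0.018. It pushes up with 6 N at 0 and 12 N at 0.012, more than the beater's weight, so the beater rises again if not held down.
- valve_lever (a joint): Valve lever angle, rad: 0 = across the pipe (shut, lever points to the mixer's +y), 1.571 = along the pipe (open, points to the mixer's -x, over the end coupling). Opens anticlockwise seen from above, stops at both ends; half open is 0.785. Starts nearly shut. Friction about 0.15 N m; it stays where it is left.
- lever_axis (a point): Point on the lever's vertical turning axis, at the mid height of the lever bar (87 mm above the table); its y axis points along the lever from the axis to the free end, z up.
- lever_grip (a point): Point at mid width and mid height of the lever bar, 62 mm from its axis, 87 mm above the table; y axis along the lever outwards, z up. The steel bar is 12 mm wide, 14 mm high and ends 90 mm from the axis; its underside is 80 mm above the table, the pipe and valve body under it reach no higher than 61 mm; nothing beside or above it.
- beater: Loose flat metal beater, about 0.3 kg, 120 mm high, stem down. Origin: centre of the stem's lower end, z up. Stem 26 mm long: cross of four round-nosed splines 24 mm tip to tip, 7 mm thick, along the beater's x and y, so it meshes at every quarter turn. Collar 40 mm across, z 26 to 34 mm. Flat paddle frame in the x-z plane, 60 mm wide, 12 mm thick, z 50 to 120 mm.
- beater_grip (a point): Centre of the beater's solid top bar, on its axis 106 mm above the stem's lower end; same axes as the beater. The bar is 60 mm long along x, 12 mm thick along y and 36 mm high (z 84 to 120 mm): pinch it from above across its 12 mm thickness; grip with 30 to 70 N (a harder squeeze can make it jump).
- beater_collar (a point): Centre of the underside of the beater's collar, on its axis 26 mm above the stem's lower end; same axes as the beater. It meets point socket_mouth when the beater is home.
- stand: Fixed wooden block 90 x 90 x 40 mm, origin at its underside centre, with one round hole 29 mm wide and 32 mm deep in the middle of its top; the beater's stem hangs loosely in it at any angle, its collar resting on the block's top.
- bowl: Bystander: steel mixing bowl 150 mm wide, 75 mm high, origin under its centre.
- disc: Bystander: round mortar sample 84 mm wide, 28 mm high, origin under its centre.
- cup: Bystander: clear plastic cup 68 mm wide, 85 mm high, origin under its centre.
Things that resemble listed ones, but are neither listed nor needed, are in the scene too. Leave any blue look-alike of the beater alone.

How it is judged:
By the outcome, as a careful person would: the job done as asked, in the order asked, and still so for the second after the job is handed in, while the arm keeps its last pose, push and grip.
It also fails if it takes over 61 s, if anything falls off the work surface, if the arm or the gripper's body presses on something with over 40 N, if the wrist force passes 120 N, or if a joint passes its speed limit or range.

### The arm

A 6-joint arm with a two-finger parallel gripper is mounted at the origin on the work surface. World frame = base frame: x ahead of the robot, y to its left, z up, the work surface at z = 0. Lengths are in m, angles in rad, forces in N, time in s.
With the tool pointing down it reaches from about 0.35 to 0.775 m from the base axis. Payload 5.5 kg.
Tool frame: the origin (TCP) lies at the very end of the fingers, on their centre line; the grasp point (between the pads) lies 19 mm behind it; z points along the fingers, y is the line along which they close (so a half turn about z gives the same grasp; the last joint's range is limited). The gripper opens to 85 mm and grips with 20 to 120 N. Pads are 22 mm wide; open, the fingers measure 114 mm over their backs; the gripper's body (76 mm by 85 mm) begins 54 mm behind the grasp point. The pads swing forward as they close: fully open they stand 13 mm farther back than shut.
Start: joints at [-1.37, 0.313, 0.046, 1.304, 0, 1.431], TCP at [0.192, -0.542, 0.201] pointing down, gripper open.
Joint ranges: [-2.76, 2.76], [-0.86, 1.69], [-1.03, 1.26], [-2.2, 2.34], [-1.47, 1.5], [-3.14, 3.14]. Speed limits (rad/s): [2.57, 2.57, 3.14, 3.14, 3.14, 3.14].

### API

Orientations are given as a unit quaternion [w, x, y, z].
In Python, from workcell import get_state, read_camera, hand_in gives the robot as it stands.
- The arm moves only by the tool send_rows, never from a script. Its argument "increments" is a list of rows, each an object of numbers: "dx", "dy", "dz": the shift along the world's x, y, z in units of 25 mm (1.0 is 25 mm); "roll": the turn about the world's z in units of 8 degrees (1.0 is 8 degrees); "claw": the opening, from -1 (shut) to 1 (fully open). In form: [{"dx": .., "dy": .., "dz": .., "roll": .., "claw": ..}, ...]. A call has exactly 5 rows; each row is the pose to reach, as a shift and turn from the pose commanded when the call began; what a row does not reach only later rows make up. A row lasts 1/8 s, in which the tool goes at most 62.5 mm and 10.7 degrees, less where a joint would pass 70% of its speed; a pose out of reach is approached as far as the arm can. A call with a gripper value outside its range is refused whole. The fingers move at their own pace and stop on an object; "grip_force" is the grip in N (left out, the last holds). Time passes only in rows, so rows that repeat a pose let the fingers close, or fill a call up. It gives the time, the measured TCP pose, the force, the opening and the grip force at its end, in the units of the state.
- get_state(): the state, without advancing time (a new reading comes with each control period).
- read_camera(name): name is "side" or "top"; returns a dict with "image" (400x640x3 uint8, blue, green, red), "fx", "fy", "cx", "cy" (pixels), "world_to_cam" (4x4, takes a point from world to camera coordinates). Camera axes: x right, y up, looking along -z (the intrinsics and any distortion apply to the point x, -y, -z); pixel columns grow to the right and rows downward; lengths in m; the calibration is good to about 2 mm. A picture is of the moment at which its call begins. There is no depth.
- hand_in(): hands the job in; it is judged then, once.
The state is a dict: "clock": time; "joint_pos": joint angles; "qvel": joint speeds; "tau": joint torques, N m; "tcp_pos": TCP position; "orientation": TCP orientation; "wrist_force": force on the tool from outside, world axes, zero at the start; "ft_torque": the same for the moment, N m; "finger_gap": finger opening in m; "grip_force": force on a finger pad.
Only numpy, scipy, OpenCV 4.12 (cv2) and the standard library are available. Lean on these libraries where they do the work, as an engineer would, in place of code of your own. Each camera call takes 0.05 s, during which the arm holds its last target. There are 200 camera calls.

## Working session

There is one attempt and no reset: what is moved stays moved. The work goes in short steps, Python scripts to look and compute and a tool call to move; the robot and the scene stay as the last step left them, time stands still between calls to the robot, and variables do not carry over. Pictures are saved under pics/ and viewed, at most 10 in all, crops included, and the job is handed in when it is done.

Besides the shell and the picture viewer there is one more tool, called after "Emit:" by a JSON object that holds its "op" and its "data". send_rows: Moves the arm, as the interface text tells. Its arguments: {"type":"object","properties":{"increments":{"type":"array","items":{"type":"object","properties":{"dx":{"type":"number"},"dy":{"type":"number"},"dz":{"type":"number"},"roll":{"type":"number"},"claw":{"type":"number"}}}},"grip_force":{"type":"number"}},"required":["increments"]}

```bash
mkdir -p pics; python3 - <<'E'
from workcell import *
import cv2,numpy as np
for n in("top","side"):
    c=read_camera(n);cv2.imwrite(f"pics/{n}0.png",c["image"]);print(n,{k:v for k,v in c.items() if k!="image"})
s=get_state();print(s)
E
```

```text
top {'fx': 364.9985124013759, 'fy': 364.9985124013759, 'cx': 316.20227392946896, 'cy': 203.353421987095, 'world_to_cam': array([[-0.00835432, -0.9994658 , -0.03159615,  0.03760144],
       [ 0.99423301, -0.01168063,  0.10660344, -0.6239367 ],
       [-0.10691555, -0.03052334,  0.99379947, -0.83222921],
       [ 0.        ,  0.        ,  0.        ,  1.        ]])}
side {'fx': 368.6003440578543, 'fy': 368.6003440578543, 'cx': 315.5978555544158, 'cy': 206.94577451214016, 'world_to_cam': array([[ 0.99836139, -0.05295755, -0.02168008, -0.60937315],
       [ 0.04529287,  0.49975457,  0.86498204, -0.12160056],
       [-0.03497261, -0.86454663,  0.50133427, -0.76024121],
       [ 0.        ,  0.        ,  0.        ,  1.        ]])}
{'clock': 0.1, 'joint_pos': array([-1.36960101e+00,  3.13933634e-01,  4.50618143e-02,  1.30361226e+00,
        2.12925120e-05,  1.43121246e+00]), 'qvel': array([-0.00126   , -0.00270528,  0.00310568,  0.00111543,  0.00207884,
       -0.00113315]), 'tau': array([ 1.56821676e-03, -4.81725812e+01,  2.99243474e+01,  1.27931233e-02,
       -2.10368171e-04,  1.40827233e-06]), 'tcp_pos': array([ 0.19207784, -0.54141278,  0.20038077]), 'orientation': array([-8.43802742e-04,  9.85518431e-01,  1.69566242e-01, -1.53508721e-05]), 'wrist_force': array([-0.41051564,  0.02784374,  0.00326467]), 'ft_torque': array([ 0.01723453,  0.00223618, -0.04113394]), 'grip_force': 0.0, 'finger_gap': 0.08507425630554102}
```

View pics/top0.png

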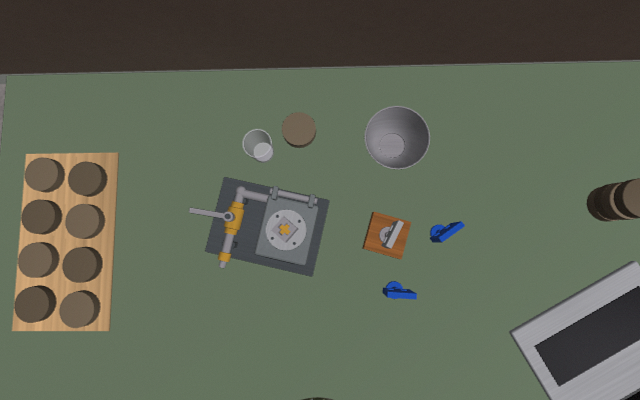

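View pics/side0.png

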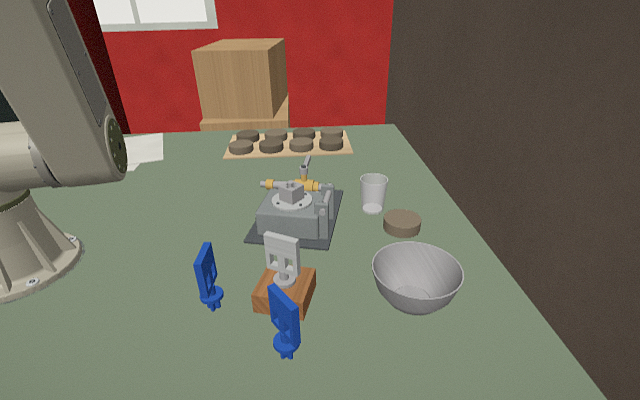

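The top view shows the mixer around (267,225), with the lever from (228,216) to (191,211). The stand and grey beater are at (387,235), with blue decoys at (450,232) and (402,293). Next I'll crop closer.

```bash
python3 - <<'E'
from workcell import *
import cv2,numpy as np
for n,(x,y,w,h) in {"top":(180,165,250,120),"side":(225,150,150,170)}.items():
    im=np.mean([read_camera(n)["image"].astype(float) for _ in range(6)],0)
    np.save(f"{n}.npy",im)
    k=3.2 if n=="top" else 3.5
    a=cv2.resize(np.clip(im*1.3,0,255).astype(np.uint8)[y:y+h,x:x+w],None,fx=k,fy=k,interpolation=cv2.INTER_CUBIC)
    cv2.imwrite(f"pics/{n}1.png",a)
im=np.load("top.npy")
a=[cv2.resize(np.clip(im*1.3,0,255).astype(np.uint8)[y:y+50,x:x+50],None,fx=8,fy=8,interpolation=cv2.INTER_CUBIC) for x,y in((260,205),(365,210))]
cv2.imwrite("pics/top2.png",np.hstack(a))
E
```

```text
(no output)
```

View pics/top2.png

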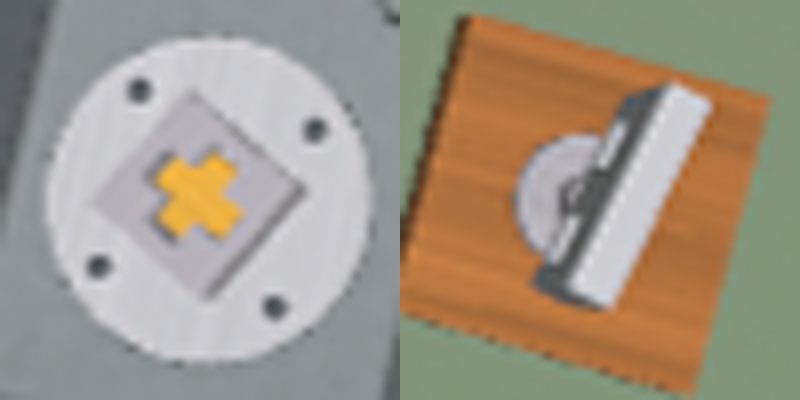

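View pics/side1.png

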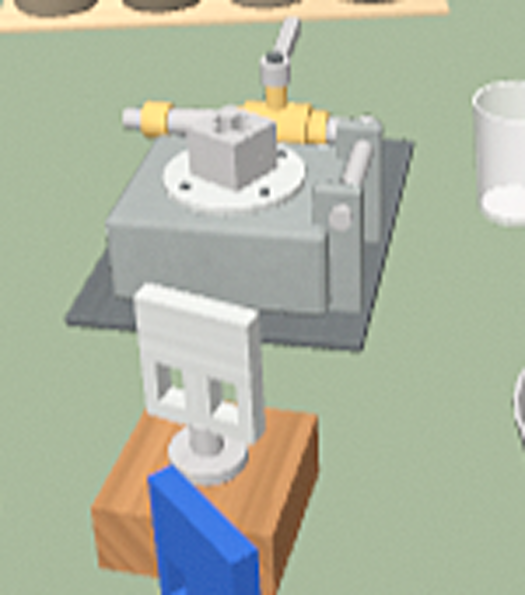

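Both crops are clear. In the top view the hub diamond is centred near px (284.8,229.4). The beater's bright top face runs from about (400,221) to (388,247). Next I'll measure them with masks and rays.

```bash
cat > h.py <<'E'
import numpy as np,cv2
from workcell import *
def shot(n,k=6):
    cs=[read_camera(n) for _ in range(k)]
    c=cs[0];c["image"]=np.clip(np.mean([x["image"].astype(float) for x in cs],0),0,255).astype(np.uint8);return c
def ray(c,uv,z):
    T=c["world_to_cam"];R=T[:3,:3];o=-R.T@T[:3,3]
    d=R.T@np.array([(uv[0]-c["cx"])/c["fx"],-(uv[1]-c["cy"])/c["fy"],-1])
    return (o+d*(z-o[2])/d[2])
def proj(c,p):
    q=c["world_to_cam"]@np.r_[p,1];return np.array([c["cx"]-c["fx"]*q[0]/q[2],c["cy"]+c["fy"]*q[1]/q[2]])
def up(im,x,y,w,h,k=8): return cv2.resize(im[y:y+h,x:x+w],None,fx=k,fy=k,interpolation=cv2.INTER_CUBIC)
def px(p,x,y,k=8): return (np.asarray(p,float)+.5)/k-.5+[x,y]
def blob(m,seed=None,op=0):
    m=m.astype(np.uint8)
    if op: m=cv2.morphologyEx(m,cv2.MORPH_OPEN,np.ones((op,op)))
    cs,_=cv2.findContours(m,cv2.RETR_EXTERNAL,cv2.CHAIN_APPROX_NONE)
    if seed: cs=[c for c in cs if cv2.pointPolygonTest(c,seed,True)>-3]
    return max(cs,key=cv2.contourArea)
E
python3 - <<'E'
from h import *
c=shot("top");im=c["image"]
# sample colours
for n,p in dict(hubtop=(276,229),hubtop2=(285,220),disc=(268,229),disc2=(300,229),house=(262,215),bar=(394,234),barside=(386,240),wood=(375,230),lever=(205,212),lever2=(197,211),base=(214,230),green=(190,230)).items(): print(n,im[p[1],p[0]])
E
```

```text
hubtop [143 136 140]
hubtop2 [142 137 140]
disc [159 155 155]
disc2 [159 155 155]
house [76 72 69]
bar [160 157 156]
barside [79 78 78]
wood [ 47  87 136]
lever [141 135 139]
lever2 [140 136 139]
base [79 76 72]
green [ 93 114 100]
```

View pics/top1.png

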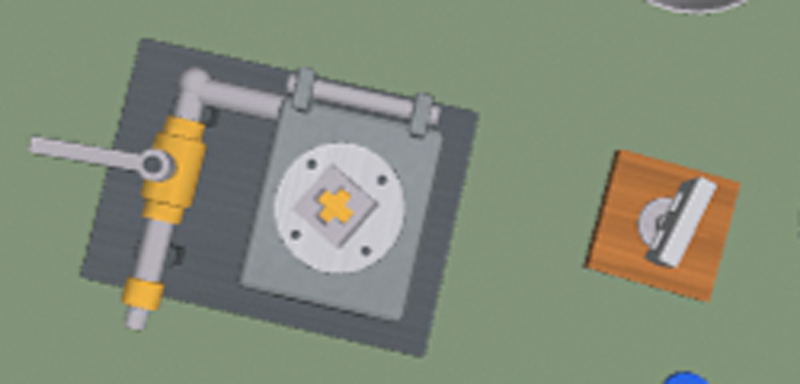

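The top crop shows the whole layout: lever pivot at crop (153,163), lever tip at (32,145), and the pipe end coupling at (142,293).

```bash
python3 - <<'E'
from h import *
c=shot("top");im=c["image"]
def rect(x,y,w,h,lo,hi,seed,op,z,name,fill=None):
    u=up(im,x,y,w,h);g=u[...,1].astype(int);r=u[...,2].astype(int);b=u[...,0].astype(int)
    m=(g>lo)&(g<hi)&(abs(r-b)<12)&(abs(g-b)<12)
    k=blob(m,None,op); R=cv2.minAreaRect(k); B=cv2.boxPoints(R)
    P=np.array([ray(c,px(p,x,y),z)[:2] for p in B])
    e1=P[1]-P[0];e2=P[2]-P[1]
    print(name,"ctr",P.mean(0).round(4),"len",(np.hypot(*e1)*1e3).round(1),(np.hypot(*e2)*1e3).round(1),"ang",np.degrees([np.arctan2(e1[1],e1[0]),np.arctan2(e2[1],e2[0])]).round(1),"px",px(R[0],x,y).round(1))
    cv2.drawContours(u,[k],-1,(0,0,255),1);cv2.drawContours(u,[B.astype(int)],-1,(255,0,0),1)
    return u
a=rect(262,207,46,46,120,146,None,9,.110,"hub")
b=rect(365,212,46,42,146,255,None,9,.134,"bar")
d=rect(184,195,50,40,124,255,None,9,.094,"lever")
# disc centre z .. and base corners at z=.008
u=up(im,200,170,140,110,4);m=(u.max(2).astype(int)<90)
R=cv2.minAreaRect(blob(m,None,9));P=np.array([ray(c,px(p,200,170,4),.008)[:2] for p in cv2.boxPoints(R)])
e1=P[1]-P[0];e2=P[2]-P[1];print("base",P.mean(0).round(4),np.hypot(*e1),np.hypot(*e2),np.degrees(np.arctan2(e1[1],e1[0])),np.degrees(np.arctan2(e2[1],e2[0])))
H=max(x.shape[0] for x in(a,b,d))
cv2.imwrite("pics/fit.png",cv2.resize(np.hstack([cv2.copyMakeBorder(x,0,H-x.shape[0],0,0,0) for x in(a,b,d)]),None,fx=.7,fy=.7))
E
```

```text
hub ctr [0.5622 0.0989] len 42.1 41.6 ang [ -41.4 -131.5] px [284.  228.6]
bar ctr [ 0.5479 -0.133 ] len 57.6 10.6 ang [ -28.  -117.6] px [394.5 234.1]
lever ctr [0.6002 0.2737] len 10.8 79.6 ang [  -8.3 -100.4] px [206.5 212.5]
base [0.5676 0.1238] 0.1932049159729976 0.21263669475571406 -12.091312989769051 -103.59076842515356
```

View pics/fit.png

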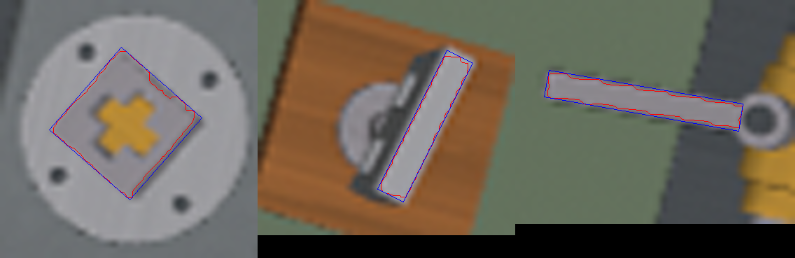

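The fits sit well on the hub, bar and lever. The hub is biased slightly toward the upper left. Next I'll get the lever axis, mixer yaw and beater collar positions.

```bash
python3 - <<'E'
from h import *
c=shot("top",1)
C=lambda u,v:((u+.5)/3.2-.5+180,(v+.5)/3.2-.5+165)   # top1 crop -> px
def L(a,b,z,n):
    A=ray(c,C(*a),z);B=ray(c,C(*b),z);d=A-B;print(n,np.degrees(np.arctan2(d[1],d[0])).round(1),(np.hypot(*d[:2])*1e3).round(1),A.round(4),B.round(4))
L((142,39),(80,277),.008,"base +y edge x-dir (190)");L((478,113),(425,355),.008,"base -y edge x")
L((80,277),(425,355),.008,"base -x edge y-dir (270)");L((142,39),(478,113),.008,"base +x edge y")
L((185,120),(136,322),.042,"pipe x-dir");
a=ray(c,(227.6,216.0),.094);print("axis",a)
t=ray(c,C(32,145),.094);d=t-a;print("tip",t,np.hypot(*d[:2]),np.degrees(np.arctan2(d[1],d[0])))
# stand corners z=.04 (top2 right tile)
D=lambda u,v:((u-400+.5)/8-.5+365,(v+.5)/8-.5+210)
S=[ray(c,D(*p),.04) for p in((470,14),(770,97),(693,397),(402,311))];print("stand",np.mean(S,0),[np.linalg.norm(S[i]-S[i-1]).round(4) for i in range(4)])
# side view: beater bar top corners and hub top corners
s=shot("side",1);E=lambda u,v:((u+.5)/3.5-.5+225,(v+.5)/3.5-.5+150)
for n,z,ps in(("hub side",.11,((189,126),(234,103),(277,120),(233,148))),("bar side",.134,((136,290),(152,284),(263,309),(247,320)))):
    S=np.array([ray(s,E(*p),z) for p in ps]);print(n,S.mean(0).round(4),S.round(4).tolist())
print(proj(s,[.562,.0985,.11]))
E
```

```text
base +y edge x-dir (190) -13.6 188.1 [0.696  0.2606 0.008 ] [0.5131 0.3047 0.008 ]
base -y edge x -13.0 186.6 [0.635  0.0007 0.008 ] [0.4532 0.0425 0.008 ]
base -x edge y-dir (270) 77.1 269.0 [0.5131 0.3047 0.008 ] [0.4532 0.0425 0.008 ]
base +x edge y 76.8 267.0 [0.696  0.2606 0.008 ] [0.635  0.0007 0.008 ]
pipe x-dir -12.9 151.2 [0.6285 0.2176 0.042 ] [0.481  0.2513 0.042 ]
axis [0.59194114 0.22619018 0.094     ]
tip [0.60631518 0.31165371 0.094     ] 0.08666388157590081 80.452822252158
stand [ 0.54772772 -0.13374332  0.04      ] [np.float64(0.0887), np.float64(0.0898), np.float64(0.0897), np.float64(0.0866)]
hub side [0.5645 0.0981 0.11  ] [[0.5368, 0.0978, 0.11], [0.5648, 0.1282, 0.11], [0.592, 0.1009, 0.11], [0.5645, 0.0655, 0.11]]
bar side [ 0.5506 -0.1313  0.134 ] [[0.5209, -0.1201, 0.134], [0.5282, -0.1156, 0.134], [0.5804, -0.1407, 0.134], [0.573, -0.1488, 0.134]]
[290.15915391 184.99656679]
```

Mixer yaw is about -13° and all the views agree on it. Targets:
- Lever axis: (0.592, 0.226)
- Lever direction now: 80.5°, to be turned to 122°
- Socket: (0.562, 0.0985)
- Beater: (0.548, -0.1335)

I'll move to the lever now.

Emit:
{"op": "send_rows", "data": {"increments": [{"dx": 1.06,"dy": 2.15,"dz": 0,"roll": 0.5,"claw": 0.0},{"dx": 2.12,"dy": 4.3,"dz": 0,"roll": 1.0,"claw": 0.0},{"dx": 3.18,"dy": 6.45,"dz": 0,"roll": 1.5,"claw": 0.0},{"dx": 4.24,"dy": 8.6,"dz": 0,"roll": 2.0,"claw": 0.0},{"dx": 5.3,"dy": 10.75,"dz": 0,"roll": 2.5,"claw": 0.0}], "grip_force": 50}}

```text
clock: 2.02
tcp_pos: [0.3253, -0.2716, 0.2015]
orientation: [0.0, 0.941, 0.339, 0.0]
wrist_force: [1.3, -0.6, 0.4]
finger_gap: 0.0428
grip_force: 0.0
```

Emit:
{"op": "send_rows", "data": {"increments": [{"dx": 1.06,"dy": 2.15,"dz": 0,"roll": 0.5,"claw": 0.0},{"dx": 2.12,"dy": 4.3,"dz": 0,"roll": 1.0,"claw": 0.0},{"dx": 3.18,"dy": 6.45,"dz": 0,"roll": 1.5,"claw": 0.0},{"dx": 4.24,"dy": 8.6,"dz": 0,"roll": 2.0,"claw": 0.0},{"dx": 5.3,"dy": 10.75,"dz": 0,"roll": 2.5,"claw": 0.0}]}}

```text
clock: 2.65
tcp_pos: [0.458, -0.0026, 0.2016]
orientation: [0.001, 0.868, 0.497, 0.0]
wrist_force: [1.1, -1.0, -0.7]
finger_gap: 0.0425
grip_force: 0.0
```

Emit:
{"op": "send_rows", "data": {"increments": [{"dx": 1.06,"dy": 2.15,"dz": 0,"roll": 0.5,"claw": 0.0},{"dx": 2.12,"dy": 4.3,"dz": 0,"roll": 1.0,"claw": 0.0},{"dx": 3.18,"dy": 6.45,"dz": 0,"roll": 1.5,"claw": 0.0},{"dx": 4.24,"dy": 8.6,"dz": 0,"roll": 2.0,"claw": 0.0},{"dx": 5.3,"dy": 10.75,"dz": 0,"roll": 2.5,"claw": 0.0}]}}

```text
clock: 3.28
tcp_pos: [0.5904, 0.2663, 0.2013]
orientation: [0.0, 0.768, 0.641, 0.0]
wrist_force: [0.3, -1.4, 0.5]
finger_gap: 0.0427
grip_force: 0.0
```

```bash
cat >> h.py <<'E'
def st():
    s=get_state();q=s["orientation"];print("t",round(s["clock"],2),"tcp",s["tcp_pos"].round(4),"yaw",round(float(np.degrees(2*np.arctan2(q[2],q[1])))%360,2),"gap",round(s["finger_gap"],4),"grip",round(s["grip_force"],1),"F",s["wrist_force"].round(1),"M",s["ft_torque"].round(2),"j",s["joint_pos"].round(2));return s
E
python3 -c "from h import *;st()"
```

```text
t 3.27 tcp [0.5904 0.2663 0.2013] yaw 79.67 gap 0.0427 grip 0.0 F [ 0.3 -1.4  0.5] M [-0.06 -0.09  0.07] j [ 0.3   0.46  0.26  1.37 -0.    2.05]
```

Emit:
{"op": "send_rows", "data": {"increments": [{"dx": 0.47,"dy": 0.84,"dz": 0,"roll": 0.1,"claw": 0.0},{"dx": 0.47,"dy": 0.84,"dz": -1.7,"roll": 0.1,"claw": 0.0},{"dx": 0.47,"dy": 0.84,"dz": -3.4,"roll": 0.1,"claw": 0.0},{"dx": 0.47,"dy": 0.84,"dz": -5.15,"roll": 0.1,"claw": 0.0},{"dx": 0.47,"dy": 0.84,"dz": -5.15,"roll": 0.1,"claw": 0.0}]}}

```text
clock: 3.9
tcp_pos: [0.598, 0.2842, 0.0683]
orientation: [-0.002, 0.764, 0.645, -0.004]
wrist_force: [0.6, -0.2, 0.7]
finger_gap: 0.0426
grip_force: 0.0
```

Emit:
{"op": "send_rows", "data": {"increments": [{"dx": 0,"dy": 0,"dz": 0,"roll": 0,"claw": -0.72},{"dx": 0,"dy": 0,"dz": 0,"roll": 0,"claw": -0.8},{"dx": 0,"dy": 0,"dz": 0,"roll": 0,"claw": -0.8},{"dx": 0,"dy": 0,"dz": 0,"roll": 0,"claw": -0.8},{"dx": 0,"dy": 0,"dz": 0,"roll": 0,"claw": -0.8}], "grip_force": 30}}

```text
clock: 4.53
tcp_pos: [0.6016, 0.2853, 0.0728]
orientation: [0.0, 0.764, 0.645, 0.0]
wrist_force: [-0.1, -0.1, 0.1]
finger_gap: 0.0086
grip_force: 0.0
```

```bash
python3 -c "
from h import *
s=st();p=s['tcp_pos'][:2]-[.5918,.2258];r=np.hypot(*p);a=np.arctan2(p[1],p[0]);print(r,np.degrees(a))
for k in range(1,9):
  b=a+(np.radians(122)-a)*k/8;print(k,((np.array([np.cos(b),np.sin(b)])-[np.cos(a),np.sin(a)])*r/.025).round(2),round(float(np.degrees(b-a))/8,2))
"
```

```text
t 4.53 tcp [0.6016 0.2853 0.0728] yaw 80.33 gap 0.0086 grip 0.0 F [-0.1 -0.1  0.1] M [-0.04  0.03 -0.01] j [ 0.32  0.55  0.08  1.11 -0.    2.06]
0.060334930306602925 80.68791508722056
1 [-0.22  0.03] 0.65
2 [-0.43  0.03] 1.29
3 [-0.65  0.02] 1.94
4 [-0.87 -0.02] 2.58
5 [-1.08 -0.07] 3.23
6 [-1.28 -0.14] 3.87
7 [-1.48 -0.23] 4.52
8 [-1.67 -0.33] 5.16
```

The gap is 8.6 mm with no grip force, so the bar isn't between the fingers. I'll look.

```bash
python3 -c "
from h import *
t=shot('top',2);s=shot('side',2)
a=up(t['image'],180,160,90,110,5);p=proj(s,[.6,.28,.08]).astype(int);print(p,proj(t,[.6016,.2853,.0728]))
b=up(s['image'],p[0]-40,p[1]-70,70,110,5)
cv2.imwrite('pics/lev.png',np.hstack([a,b]))"
```

```text
[305 163] [204.51182584 212.72166246]
```

View pics/lev.png

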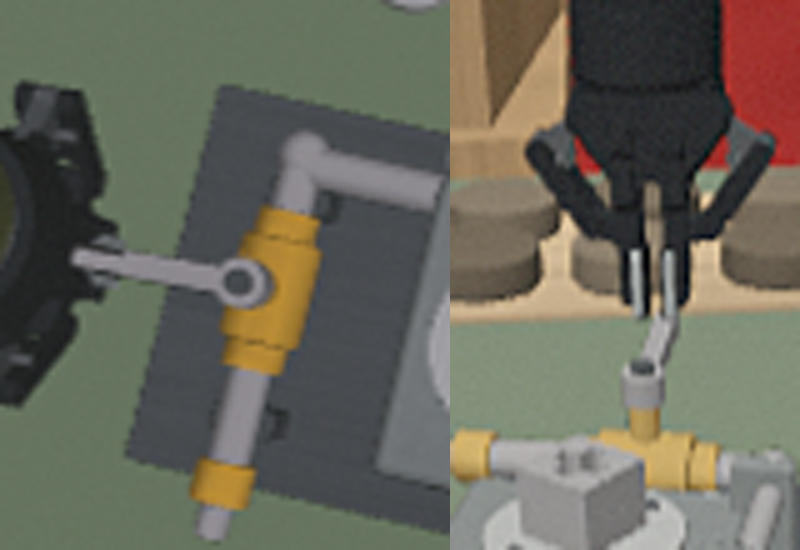

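Side view: the fingertips are near px (307,155), and the lever end meets the right finger at about (309,156). Top view: the lever tip at (195,211) is not hidden by the gripper. I'll check this against projections.

```bash
python3 -c "
from h import *
t=shot('top',1);s=shot('side',1)
print('tcp side',proj(s,[.6016,.2853,.0728]),'lever tip side',proj(s,[.6063,.3117,.094]),proj(s,[.6063,.3117,.080]),'axis',proj(s,[.5918,.2258,.094]))
o=lambda c:-c['world_to_cam'][:3,:3].T@c['world_to_cam'][:3,3]
def tri(a,b):
  A=[];
  for c,p in((t,a),(s,b)):
    O=o(c);d=ray(c,p,0)-O;d/=np.linalg.norm(d);A.append((O,np.eye(3)-np.outer(d,d)))
  return np.linalg.solve(sum(M for _,M in A),sum(M@O for O,M in A))
print('axis tri',tri((227.6,216),(225+275/3.5-.4,150+58/3.5-.4)))
print('tip tri',tri((190.,210.5),(225+291/3.5-.4,150+21/3.5-.4)))
print('lever tip now top px', [ (180+75/5,160+257/5)], ray(t,(195,211),.094))
"
```

```text
tcp side [306.13744642 165.60410537] lever tip side [307.2948166  154.45658576] [307.46315    159.23693639] axis [302.68785092 167.52508042]
axis tri [0.59240592 0.22516537 0.09785184]
tip tri [0.60644784 0.31232858 0.09026113]
lever tip now top px [(195.0, 211.4)] [0.60387554 0.29955348 0.094     ]
```

```bash
cat >> h.py <<'E'
def tri(t,a,s,b):
  A=[]
  for c,p in((t,a),(s,b)):
    T=c['world_to_cam'];O=-T[:3,:3].T@T[:3,3];d=ray(c,p,0)-O;d/=np.linalg.norm(d);A.append((O,np.eye(3)-np.outer(d,d)))
  return np.linalg.solve(sum(M for _,M in A),sum(M@O for O,M in A))
E
python3 -c "
from h import *
t=shot('top',3);s=shot('side',3)
print(tri(t,(186,179),s,(328,122)),tri(t,(183,239),s,(284,122)))
im=s['image'];m=(im.max(2)<45);cv2.imwrite('pics/lev2.png',np.hstack([up(im,275,95,70,85,5),up(t['image'],140,160,75,85,5)]))
"
```

```text
[0.65998951 0.28385389 0.19043574] [0.5453738  0.2849225  0.19426346]
```

View pics/lev2.png

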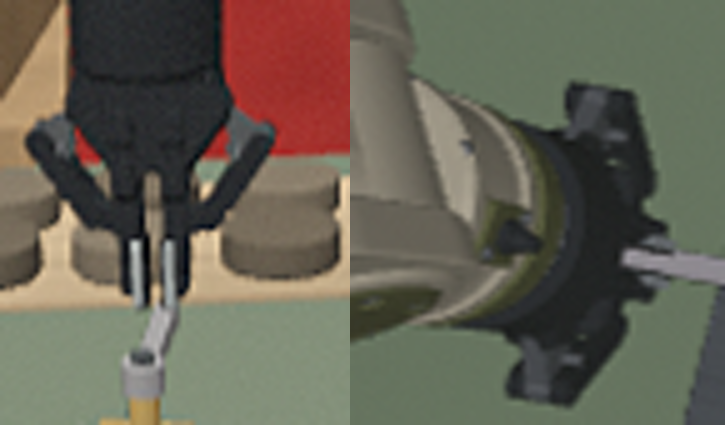

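The triangulated knuckles give xy ≈ (0.603, 0.284), which matches. The fingertips in the side view (rows 155–157) look about 25 mm higher than reported, so the fingers probably closed just above the bar. I'll open, lower 22 mm while watching the force, and close again.

Emit:
{"op": "send_rows", "data": {"increments": [{"dx": 0,"dy": 0,"dz": 0,"roll": 0,"claw": 0.0},{"dx": 0,"dy": 0,"dz": 0,"roll": 0,"claw": 0.0},{"dx": 0,"dy": 0,"dz": 0,"roll": 0,"claw": 0.0},{"dx": 0,"dy": 0,"dz": -0.4,"roll": 0,"claw": 0.0},{"dx": 0,"dy": 0,"dz": -0.9,"roll": 0,"claw": 0.0}]}}

```text
clock: 5.75
tcp_pos: [0.6015, 0.2853, 0.0492]
orientation: [0.0, 0.764, 0.645, 0.0]
wrist_force: [0.3, 0.3, 0.3]
finger_gap: 0.0426
grip_force: 0.0
```

Emit:
{"op": "send_rows", "data": {"increments": [{"dx": 0,"dy": 0,"dz": 0,"roll": 0,"claw": -0.7},{"dx": 0,"dy": 0,"dz": 0,"roll": 0,"claw": -0.85},{"dx": 0,"dy": 0,"dz": 0,"roll": 0,"claw": -0.85},{"dx": 0,"dy": 0,"dz": 0,"roll": 0,"claw": -0.85},{"dx": 0,"dy": 0,"dz": 0,"roll": 0,"claw": -0.85}]}}

```text
clock: 6.38
tcp_pos: [0.6016, 0.285, 0.0495]
orientation: [0.0, 0.764, 0.645, -0.0]
wrist_force: [5.1, -1.2, -9.1]
finger_gap: 0.0111
grip_force: 31.7
```

```bash
python3 -c "
from h import *
st()"
```

```text
t 6.38 tcp [0.6016 0.285  0.0495] yaw 80.32 gap 0.0111 grip 31.7 F [ 5.1 -1.2 -9.1] M [-0.14 -0.72  0.22] j [ 0.32  0.56  0.05  1.06 -0.    2.06]
```

The bar is gripped, with the real tips about 27 mm higher than reported z. Now I'll turn the lever along its arc.

Emit:
{"op": "send_rows", "data": {"increments": [{"dx": -0.22,"dy": 0.03,"dz": 0,"roll": 0.65,"claw": -0.85},{"dx": -0.43,"dy": 0.03,"dz": 0,"roll": 1.29,"claw": -0.85},{"dx": -0.65,"dy": 0.02,"dz": 0,"roll": 1.94,"claw": -0.85},{"dx": -0.87,"dy": -0.02,"dz": 0,"roll": 2.58,"claw": -0.85},{"dx": -1.08,"dy": -0.07,"dz": 0,"roll": 3.23,"claw": -0.85}]}}

```text
clock: 7.0
tcp_pos: [0.5749, 0.2831, 0.0495]
orientation: [0.001, 0.6, 0.8, -0.0]
wrist_force: [4.2, -2.2, -9.8]
finger_gap: 0.0113
grip_force: 31.2
```

Emit:
{"op": "send_rows", "data": {"increments": [{"dx": -0.2,"dy": -0.07,"dz": 0,"roll": 0.64,"claw": -0.85},{"dx": -0.4,"dy": -0.16,"dz": 0,"roll": 1.29,"claw": -0.85},{"dx": -0.59,"dy": -0.26,"dz": 0,"roll": 1.93,"claw": -0.85},{"dx": -0.59,"dy": -0.26,"dz": 0,"roll": 1.93,"claw": -0.85},{"dx": -0.59,"dy": -0.26,"dz": 0,"roll": 1.93,"claw": -0.85}]}}

```text
clock: 7.62
tcp_pos: [0.5599, 0.2762, 0.0495]
orientation: [0.0, 0.488, 0.873, -0.001]
wrist_force: [4.8, -2.5, -9.9]
finger_gap: 0.0111
grip_force: 31.9
```

```bash
cat >lev.py <<'E'
from h import *
st();c=shot("top",6)
for a in(184,):
    x,y,w,h=184,200,52,60;u=up(c["image"],x,y,w,h);b,g,r=[u[...,i].astype(int) for i in range(3)]
    m=(g>118)&(abs(r-b)<12)&(abs(g-b)<12)
    # keep pixels between 14 and 80 mm from axis (z=.094 plane)
    vv,uu=np.nonzero(m);P=np.array([ray(c,px((i,j),x,y),.094)[:2] for i,j in zip(uu[::7],vv[::7])])-[.5920,.2260]
    R=np.hypot(*P.T);A=np.degrees(np.arctan2(P[:,1],P[:,0]));k=(R>.016)&(R<.08)&(A>60)&(A<160)
    print("lever ang",np.median(A[k]).round(1),"n",k.sum(),"Rmax",R[k].max().round(3),[np.median(A[k&(R>q)&(R<q+.012)]).round(1) for q in(.016,.028,.04,.052,.064)])
E
python3 lev.py
```

```text
t 7.62 tcp [0.5599 0.2762 0.0495] yaw 121.58 gap 0.0111 grip 31.9 F [ 4.8 -2.5 -9.9] M [-0.48 -0.88  0.27] j [ 0.33  0.49 -0.07  1.01 -0.    1.35]
lever ang 123.2 n 729 Rmax 0.057 [np.float64(124.6), np.float64(123.9), np.float64(122.9), np.float64(120.9), np.float64(nan)]
  return _methods._mean(a, axis=axis, dtype=dtype,
  ret = ret.dtype.type(ret / rcount)
```

Emit:
{"op": "send_rows", "data": {"increments": [{"dx": 0,"dy": 0,"dz": 0,"roll": 0,"claw": -0.2},{"dx": 0,"dy": 0,"dz": 0,"roll": 0,"claw": -0.1},{"dx": 0,"dy": 0,"dz": 0,"roll": 0,"claw": 0.0},{"dx": 0,"dy": 0,"dz": 1.5,"roll": 0,"claw": 0.0},{"dx": 0,"dy": 0,"dz": 3.5,"roll": 0,"claw": 0.0}]}}

```text
clock: 8.55
tcp_pos: [0.5584, 0.2768, 0.1373]
orientation: [-0.001, 0.488, 0.873, -0.001]
wrist_force: [1.4, -1.0, -0.0]
finger_gap: 0.0429
grip_force: 0.0
```

Emit:
{"op": "send_rows", "data": {"increments": [{"dx": 0,"dy": -1.5,"dz": 1.8,"roll": 0.7,"claw": 0.0},{"dx": -0.1,"dy": -3.8,"dz": 2.5,"roll": 1.4,"claw": 0.0},{"dx": -0.2,"dy": -6.2,"dz": 2.5,"roll": 2.1,"claw": 0.0},{"dx": -0.3,"dy": -8.6,"dz": 2.5,"roll": 2.8,"claw": 0.0},{"dx": -0.4,"dy": -11,"dz": 2.5,"roll": 3.8,"claw": 0.0}]}}

```text
clock: 9.18
tcp_pos: [0.5495, 0.0005, 0.2007]
orientation: [0.001, 0.24, 0.971, 0.0]
wrist_force: [1.0, -0.3, -0.2]
finger_gap: 0.0428
grip_force: 0.0
```

```bash
python3 lev.py 2>/dev/null
```

```text
t 9.18 tcp [5.495e-01 5.000e-04 2.007e-01] yaw 152.28 gap 0.0428 grip 0.0 F [ 1.  -0.3 -0.2] M [ 0.03 -0.04 -0.02] j [-0.15  0.26 -0.02  1.28  0.    0.34]
lever ang 123.2 n 1077 Rmax 0.08 [np.float64(124.2), np.float64(123.3), np.float64(123.4), np.float64(123.1), np.float64(122.7)]
```

The lever is at about 123°, which is 46° in the mixer frame, so the valve is set. Now the beater.

Emit:
{"op": "send_rows", "data": {"increments": [{"dx": -0.04,"dy": -2.0,"dz": 0,"roll": 0,"claw": 0.0},{"dx": -0.06,"dy": -4.2,"dz": 0,"roll": 0,"claw": 0.0},{"dx": -0.06,"dy": -5.36,"dz": 0,"roll": 0,"claw": 0.0},{"dx": -0.06,"dy": -5.36,"dz": 0,"roll": 0,"claw": 0.0},{"dx": -0.06,"dy": -5.36,"dz": -1,"roll": 0,"claw": 0.0}]}}

```text
clock: 10.1
tcp_pos: [0.55, -0.1307, 0.1765]
orientation: [0.002, 0.241, 0.97, 0.0]
wrist_force: [0.2, -0.4, -0.1]
finger_gap: 0.0429
grip_force: 0.0
```

Emit:
{"op": "send_rows", "data": {"increments": [{"dx": 0,"dy": 0,"dz": -1.0,"roll": 0,"claw": 0.0},{"dx": 0,"dy": 0,"dz": -2.0,"roll": 0,"claw": 0.0},{"dx": 0,"dy": 0,"dz": -3.0,"roll": 0,"claw": 0.0},{"dx": 0,"dy": 0,"dz": -4.0,"roll": 0,"claw": 0.0},{"dx": 0,"dy": 0,"dz": -4.0,"roll": 0,"claw": 0.0}]}}

```text
clock: 10.72
tcp_pos: [0.5467, -0.129, 0.0732]
orientation: [-0.002, 0.24, 0.971, 0.001]
wrist_force: [0.0, -0.3, 0.8]
finger_gap: 0.0429
grip_force: 0.0
```

Emit:
{"op": "send_rows", "data": {"increments": [{"dx": 0,"dy": 0,"dz": 0,"roll": 0,"claw": -0.6},{"dx": 0,"dy": 0,"dz": 0,"roll": 0,"claw": -0.85},{"dx": 0,"dy": 0,"dz": 0,"roll": 0,"claw": -0.85},{"dx": 0,"dy": 0,"dz": 0,"roll": 0,"claw": -0.85},{"dx": 0,"dy": 0,"dz": 0,"roll": 0,"claw": -0.85}], "grip_force": 55}}

```text
clock: 11.35
tcp_pos: [0.5491, -0.1321, 0.0762]
orientation: [0.001, 0.242, 0.97, 0.0]
wrist_force: [-0.7, 1.4, 5.9]
finger_gap: 0.0112
grip_force: 57.1
```

```bash
python3 -c "
from h import *
st();s=shot('side',4);cv2.imwrite('pics/grip.png',up(s['image'],225,150,130,150,4))"
```

```text
t 11.35 tcp [ 0.5491 -0.1321  0.0762] yaw 152.0 gap 0.0112 grip 57.1 F [-0.7  1.4  5.9] M [ 0.46 -0.06  0.04] j [-0.38  0.36 -0.2   1.01  0.    0.11]
```

View pics/grip.png

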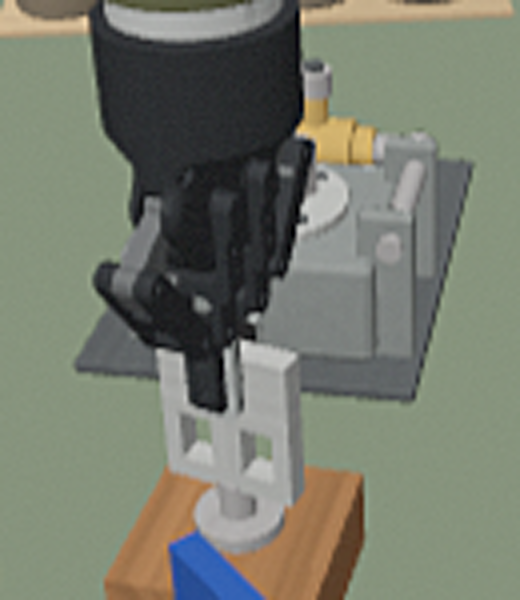

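Side view: the beater is gripped, with the fingertips at the foot of the solid bar (crop (207,408)) and its collar on the stand. I'll lift it and carry it over the socket.

Emit:
{"op": "send_rows", "data": {"increments": [{"dx": 0,"dy": 0,"dz": 0.4,"roll": 0,"claw": -0.85},{"dx": 0,"dy": 0,"dz": 1.4,"roll": 0,"claw": -0.85},{"dx": 0,"dy": 0,"dz": 2.8,"roll": 0,"claw": -0.85},{"dx": 0,"dy": 0,"dz": 4.2,"roll": 0,"claw": -0.85},{"dx": 0,"dy": 0,"dz": 5,"roll": 0,"claw": -0.85}]}}

```text
clock: 12.18
tcp_pos: [0.5483, -0.1323, 0.2017]
orientation: [0.0, 0.242, 0.97, -0.0]
wrist_force: [0.5, -0.0, -4.1]
finger_gap: 0.0108
grip_force: 55.7
```

Emit:
{"op": "send_rows", "data": {"increments": [{"dx": 0.1,"dy": 1.2,"dz": 0,"roll": -0.3,"claw": -0.85},{"dx": 0.2,"dy": 3,"dz": 0,"roll": -0.7,"claw": -0.85},{"dx": 0.3,"dy": 5,"dz": 0,"roll": -1.1,"claw": -0.85},{"dx": 0.4,"dy": 7,"dz": 0,"roll": -1.5,"claw": -0.85},{"dx": 0.5,"dy": 8.5,"dz": 0,"roll": -1.7,"claw": -0.85}]}}

```text
clock: 12.8
tcp_pos: [0.5598, 0.0823, 0.1996]
orientation: [-0.001, 0.355, 0.935, -0.0]
wrist_force: [1.0, -0.6, -3.4]
finger_gap: 0.0108
grip_force: 55.6
```

Emit:
{"op": "send_rows", "data": {"increments": [{"dx": 0.02,"dy": 0.72,"dz": 0,"roll": 0,"claw": -0.85},{"dx": 0.02,"dy": 0.72,"dz": 0,"roll": 0,"claw": -0.85},{"dx": 0.02,"dy": 0.72,"dz": -0.3,"roll": 0,"claw": -0.85},{"dx": 0.02,"dy": 0.72,"dz": -0.6,"roll": 0,"claw": -0.85},{"dx": 0.02,"dy": 0.72,"dz": -0.6,"roll": 0,"claw": -0.85}]}}

```text
clock: 13.42
tcp_pos: [0.5604, 0.0975, 0.1838]
orientation: [-0.001, 0.356, 0.935, -0.0]
wrist_force: [1.1, -0.6, -3.3]
finger_gap: 0.0111
grip_force: 55.5
```

```bash
python3 -c "
from h import *
st();s=shot('side',4);p=proj(s,[.562,.0985,.12]).astype(int);print(p)
np.save('s.npy',s['image'])
for z in (.124,.15,.158): print(z,proj(s,[.562,.0985,z]).round(1))
cv2.imwrite('pics/over.png',up(s['image'],p[0]-30,p[1]-38,64,68,8))"
```

```text
t 13.43 tcp [0.5604 0.0975 0.1838] yaw 138.32 gap 0.0111 grip 55.5 F [ 1.1 -0.6 -3.3] M [ 0.04 -0.03 -0.01] j [ 0.03  0.31 -0.    1.26 -0.    0.76]
[289 180]
0.124 [289.8 179.2]
0.15 [289.1 168.3]
0.158 [288.9 164.8]
```

View pics/over.png

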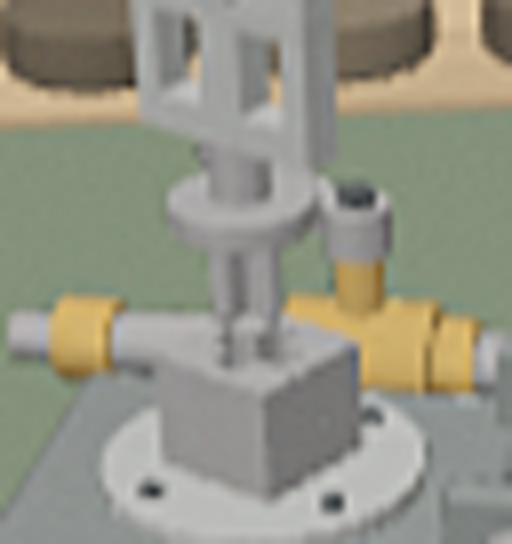

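Side view: the stem (col 244, px 289.0) is slightly left of the hub centre (crop col 260, px 291.1), and the collar's top ellipse is centred near crop (242,192). I'll compute the residual offset.

```bash
python3 -c "
from h import *
s=shot('side',1)
Q=lambda u,v:((u+.5)/8-.5+259,(v+.5)/8-.5+142)
for v in(188,192,196): print('collar',ray(s,Q(242,v),.1556).round(4))
print('stem@.135',ray(s,Q(244,290),.135).round(4))
for n,p in dict(left=(160,355),front=(263,395),right=(360,345)).items(): print(n,ray(s,Q(*p),.11).round(4))
im=np.load('s.npy');u=up(im,259,142,64,68);
for r in(180,195,210,270,290,400): print(r,u[r,140:340:8,1])
"
```

```text
collar [0.5616 0.1029 0.1556]
collar [0.5617 0.1003 0.1556]
collar [0.5617 0.0976 0.1556]
stem@.135 [0.5612 0.0827 0.135 ]
left [0.5366 0.0963 0.11  ]
front [0.5649 0.07   0.11  ]
right [0.5914 0.0972 0.11  ]
180 [145 147 142 145 145 153 168 170 179 143 147 152 149 141 134 116 119 176
 173 170 173 170 163 177 143]
195 [147 145 145 142 174 174 171 171 170 145 145 152 146 138 132 112 125 176
 172 170 173 176 152 175 177]
210 [145 148 144 139 159 170 175 173 172 170 167 168 164 163 166 170 175 176
 175 176 159 122 106 150 171]
270 [147 145 145 147 146 146 147 145 145 152 153 132 112 125 151 151 145 122
 138 146 146 144 147 147 132]
290 [145 147 147 144 146 147 146 145 146 148 153 139 113 119 149 152 150 123
 132 147 147 145 141 138 126]
400 [143 140 147 147 147 148 148 146 147 147 146 147 145 144 148 144 116 111
 113 115 118 117 117 117 117]
```

Emit:
{"op": "send_rows", "data": {"increments": [{"dx": 0.09,"dy": 0,"dz": 0,"roll": 0,"claw": -0.85},{"dx": 0.09,"dy": 0,"dz": -0.2,"roll": 0,"claw": -0.85},{"dx": 0.09,"dy": 0,"dz": -0.4,"roll": 0,"claw": -0.85},{"dx": 0.09,"dy": 0,"dz": -0.6,"roll": 0,"claw": -0.85},{"dx": 0.09,"dy": 0,"dz": -0.6,"roll": 0,"claw": -0.85}]}}

```text
clock: 14.3
tcp_pos: [0.5629, 0.0985, 0.1692]
orientation: [-0.001, 0.355, 0.935, -0.0]
wrist_force: [-0.1, -0.4, -3.8]
finger_gap: 0.0109
grip_force: 55.6
```

```bash
python3 -c "
from h import *
st()"
```

```text
t 14.3 tcp [0.5629 0.0985 0.1692] yaw 138.41 gap 0.0109 grip 55.6 F [-0.1 -0.4 -3.8] M [-0.    0.03 -0.06] j [ 0.03  0.32 -0.03  1.23  0.    0.76]
```

No contact so far at about 3 mm inside the mouth, so I'll continue down.

Emit:
{"op": "send_rows", "data": {"increments": [{"dx": 0,"dy": 0,"dz": -0.1,"roll": 0,"claw": -0.85},{"dx": 0,"dy": 0,"dz": -0.2,"roll": 0,"claw": -0.85},{"dx": 0,"dy": 0,"dz": -0.3,"roll": 0,"claw": -0.85},{"dx": 0,"dy": 0,"dz": -0.4,"roll": 0,"claw": -0.85},{"dx": 0,"dy": 0,"dz": -0.4,"roll": 0,"claw": -0.85}]}}

```text
clock: 14.92
tcp_pos: [0.5633, 0.0985, 0.1597]
orientation: [-0.0, 0.355, 0.935, -0.0]
wrist_force: [0.9, 0.2, -3.4]
finger_gap: 0.0112
grip_force: 55.6
```

```bash
python3 -c "
from h import *
st()"
```

```text
t 14.93 tcp [0.5633 0.0985 0.1597] yaw 138.41 gap 0.0112 grip 55.6 F [ 0.9  0.2 -3.4] M [ 0.06 -0.07 -0.02] j [ 0.03  0.32 -0.04  1.21  0.    0.76]
```

Emit:
{"op": "send_rows", "data": {"increments": [{"dx": 0,"dy": 0,"dz": -0.12,"roll": 0,"claw": -0.85},{"dx": 0,"dy": 0,"dz": -0.24,"roll": 0,"claw": -0.85},{"dx": 0,"dy": 0,"dz": -0.36,"roll": 0,"claw": -0.85},{"dx": 0,"dy": 0,"dz": -0.48,"roll": 0,"claw": -0.85},{"dx": 0,"dy": 0,"dz": -0.48,"roll": 0,"claw": -0.85}], "grip_force": 65}}

```text
clock: 15.55
tcp_pos: [0.5639, 0.0985, 0.149]
orientation: [0.001, 0.355, 0.935, 0.0]
wrist_force: [-2.0, 0.2, 5.7]
finger_gap: 0.011
grip_force: 66.7
```

```bash
python3 -c "
from h import *
st()"
```

```text
t 15.55 tcp [0.5639 0.0985 0.149 ] yaw 138.41 gap 0.011 grip 66.7 F [-2.   0.2  5.7] M [-0.    0.54 -0.01] j [ 0.03  0.33 -0.06  1.18  0.    0.76]
```

The spring is engaged at about 9 N. I'll press further until the collar seats.

Emit:
{"op": "send_rows", "data": {"increments": [{"dx": 0,"dy": 0,"dz": -0.06,"roll": 0,"claw": -0.85},{"dx": 0,"dy": 0,"dz": -0.12,"roll": 0,"claw": -0.85},{"dx": 0,"dy": 0,"dz": -0.18,"roll": 0,"claw": -0.85},{"dx": 0,"dy": 0,"dz": -0.18,"roll": 0,"claw": -0.85},{"dx": 0,"dy": 0,"dz": -0.18,"roll": 0,"claw": -0.85}]}}

```text
clock: 16.18
tcp_pos: [0.564, 0.0986, 0.1463]
orientation: [0.002, 0.355, 0.935, 0.001]
wrist_force: [-5.2, -1.0, 13.7]
finger_gap: 0.011
grip_force: 67.9
```

```bash
python3 -c "
from h import *
st()"
```

```text
t 16.18 tcp [0.564  0.0986 0.1463] yaw 138.41 gap 0.011 grip 67.9 F [-5.2 -1.  13.7] M [-0.08  1.28 -0.  ] j [ 0.03  0.33 -0.07  1.17 -0.    0.76]
```

Emit:
{"op": "send_rows", "data": {"increments": [{"dx": -0.05,"dy": 0,"dz": 0,"roll": 0,"claw": -0.85},{"dx": -0.05,"dy": 0,"dz": -0.04,"roll": 0,"claw": -0.85},{"dx": -0.05,"dy": 0,"dz": -0.08,"roll": 0,"claw": -0.85},{"dx": -0.05,"dy": 0,"dz": -0.08,"roll": 0,"claw": -0.85},{"dx": -0.05,"dy": 0,"dz": -0.08,"roll": 0,"claw": -0.85}]}}

```text
clock: 16.8
tcp_pos: [0.5639, 0.0985, 0.1462]
orientation: [0.003, 0.355, 0.935, 0.001]
wrist_force: [-5.9, -0.1, 22.1]
finger_gap: 0.0105
grip_force: 69.1
```

```bash
python3 -c "
from h import *
st()"
```

```text
t 16.8 tcp [0.5639 0.0985 0.1462] yaw 138.41 gap 0.0105 grip 69.1 F [-5.9 -0.1 22.1] M [-0.09  1.55 -0.  ] j [ 0.03  0.32 -0.08  1.17 -0.    0.76]
```

z has stopped at 0.146, exactly the predicted home height, while the force rose to 22 N, so the collar is seated. I'll ease the grip slightly, let it settle, and verify by numbers.

Emit:
{"op": "send_rows", "data": {"increments": [{"dx": 0,"dy": 0,"dz": 0,"roll": 0,"claw": -0.85},{"dx": 0,"dy": 0,"dz": 0,"roll": 0,"claw": -0.85},{"dx": 0,"dy": 0,"dz": 0,"roll": 0,"claw": -0.85},{"dx": 0,"dy": 0,"dz": 0,"roll": 0,"claw": -0.85},{"dx": 0,"dy": 0,"dz": 0,"roll": 0,"claw": -0.85}], "grip_force": 60}}

```text
clock: 17.42
tcp_pos: [0.5639, 0.0985, 0.1462]
orientation: [0.003, 0.355, 0.935, 0.001]
wrist_force: [-6.3, -0.7, 23.6]
finger_gap: 0.0108
grip_force: 69.1
```

```bash
python3 lev.py 2>/dev/null; python3 -c "
from h import *
s=shot('side',4);im=s['image']
for n,p in dict(front_collar_bottom=[.564,.0785,.110],front_collar_top=[.564,.0785,.118],hub_front=[.564,.07,.11]).items(): print(n,proj(s,p).round(1))
print(im[165:200,290,1],im[165:200,288,1])
for r in range(180,196): print(r,im[r,276:307,1])
"
```

```text
t 17.43 tcp [0.5639 0.0985 0.1462] yaw 138.41 gap 0.0108 grip 69.1 F [-6.3 -0.7 23.6] M [-0.18  1.53  0.04] j [ 0.03  0.32 -0.08  1.17 -0.    0.76]
front_collar_bottom [291.  189.1]
front_collar_top [290.8 185.8]
hub_front [291. 191.]
[166 167 166 165 166 166 163 161 162 162 165 157 148 151 151 152 150 149
 157 170 175 157 143 145 154 157 150 147 150 148 148 146 147 147 151] [163 164 162 164 163 164 164 163 162 164 166 154 144 145 144 142 141 141
 161 175 176 161 150 154 166 158 146 148 147 150 147 148 147 148 149]
180 [141 141 143 142 135 134 140 149 164 170 179 140 142 150 152 144 140 125
  88 175 175 170 170 166 170 154 152 150 142 131 128]
181 [167 167 166 167 164 162 163 167 174 176 176 147 141 148 150 144 138 127
  89 176 175 171 168 174 165 172 164 158 152 159 165]
182 [181 181 180 181 181 182 175 177 174 171 171 168 141 146 149 143 137 123
 119 173 172 171 173 175 153 179 177 174 171 180 181]
183 [179 179 179 178 180 182 147 170 172 170 172 173 161 161 157 153 147 148
 160 173 173 175 177 160 140 176 179 179 179 178 177]
184 [177 178 179 176 177 179 136 159 172 172 174 172 17
[... 816 characters left out ...]
 118 119 118 116 119 119 115 111 136 147 145]
191 [146 147 148 147 146 147 147 145 145 146 147 147 146 146 150 157 134 113
 114 115 115 121 117 116 119 118 113 112 164 176 157]
192 [146 144 153 146 148 149 147 148 145 148 147 148 148 149 147 140 115 114
 116 117 114 116 115 117 116 117 115 113 159 162 171]
193 [159 179 176 148 146 145 148 148 146 147 148 148 147 148 150 148 117 116
 117 117 116 121 118 116 118 118 116 114 109  96 138]
194 [183 193 185 147 145 147 148 148 146 149 146 147 150 148 148 153 119 117
 117 118 118 116 117 125 118 119 115 113 107 114 110]
195 [192 191 188 147 146 147 147 149 148 146 145 146 147 148 148 152 117 118
 117 116 116 118 117 122 118 117 115 110 160 182 174]
```

The collar's front edge is at row 186 (predicted 185.8) and its bottom is on the hub, so the beater is home. I'll hand in.

```bash
python3 -c "
from workcell import *
print(hand_in())"
```

```text
the job is handed in; nothing more can be done
None
```

I set the valve to about 46° (half open), pushed the beater fully home and held it pressed there with about 24 N, then handed the job in at about 17.5 s; the gripper hid the lever from my final camera check, so that angle dates from just after I released it.

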